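# Clamp a flow cell in its tilted stand and hold it shut on the seal

### The arm

A 6-joint arm with a two-finger parallel gripper is mounted at the origin on a cart in front of the work surface, level with it; the furniture and walls round the work are solid. World frame = base frame: x ahead of the robot, y to its left, z up, the work surface at z = 0. Lengths are in m, angles in rad, forces in N, time in s.
With the tool pointing down it reaches from about 0.35 to 0.975 m from the base axis. Payload 17.4 kg.
Tool frame: the origin (TCP) lies on the front face of the gripper's body, between the roots of the fingers; the fingertips stand 73 mm ahead of it and the grasp point (between the pads) lies 54 mm ahead of it (arm.tip_reach is the distance from the TCP to the fingertips, in m); z points along the fingers, y is the line along which they close (so a half turn about z gives the same grasp; the last joint's range is limited). The gripper opens to 85 mm and grips with 20 to 120 N. Pads are 22 mm wide; open, the fingers measure 114 mm over their backs; the gripper's body (76 mm by 85 mm) begins 54 mm behind the grasp point. The pads swing forward as they close: fully open they stand 13 mm farther back than shut.
Start: joints at [1.085, 0.116, 1.442, -0, 1.584, -0.038], TCP at [0.292, 0.608, 0.304] pointing down, gripper open.
Joint ranges: [-2.83, 2.83], [-0.83, 2.19], [0.07, 2.5], [-1.14, 4.28], [0.01, 3], [-2.97, 2.97]. Speed limits (rad/s): [1.89, 1.89, 2.22, 3.14, 3.14, 3.14].

### API

Orientations are given as [roll, pitch, yaw] about the fixed x, y, z axes, in that order (R = Rz(yaw) Ry(pitch) Rx(roll)).
In Python, from plant import arm, solve_ik, readout, cams gives the robot as it stands. Calls block until the motion is done:
- arm.move_to(position, orientation): joint-space move of the TCP to a pose.
- arm.servo_line(position, velocity=0.15, attitude=None, contact_N=None): straight line of the TCP; attitude=None keeps the orientation; velocity is the mean speed in m/s. With contact_N (N) it stops when the force on the tool has changed by that much, and returns True; else False.
- arm.goto_joints(angles): joint-space move.
- arm.grip(opening, force=None): opening from 0.0 (shut) to 1.0 (fully open); force is the grip in N (None keeps the last); returns when the fingers have stopped.
- arm.pause(seconds).
- solve_ik(position, orientation): joint angles nearest the present ones, or None.
- readout.get_state(): the state.
- cams.read_camera(name): name is "scene" or "top" or "wrist"; returns the picture (420x560x3 uint8, red, green, blue); there is no depth.
- cams.camera_model(name): a dict with "intrinsics" (3x3 intrinsics, pixels), "R" (3x3) and "t" (3): a world point X has camera coordinates R X + t; the wrist camera has in their place "tool_from_camera" (4x4, takes a point from camera to tool coordinates, whose origin is the TCP and whose axes are the flange's). Camera axes: x right, y down, z forward; pixel columns grow to the right and rows downward; lengths in m; the calibration is good to about 2 mm. A picture is of the moment at which its call begins: read the wrist's pose just before it. camera_model takes no time and is no camera call.
A pose or a line that the arm cannot do raises arm.MotionError and nothing moves.
- arm.finish_job(): hands the job in; it is judged then, once.
Trained networks look in the newest picture that a camera, given by its name, has taken for a name from the list of things; names that differ only in an ending like _2 or _b are one class to them, and where a whole thing is asked for, a point or a joint stands for the part that bears it (a point fixed in the world has none). Each returns a list of dicts, best first, with "confidence" (0 to 1); they miss things now and then, are a little off and sometimes report something else, mostly with a low value. They report only what shows in the picture. A call takes as long as a camera call. They do not tell look-alikes from the thing itself.
- cams.cut_out(camera, thing): "region" (420x560 bool, what is visible of it) and "box" ([left, top, right, bottom] in pixels, round what is visible of it).
- cams.place_of(camera, thing): "centre" ([column, row] in pixels: a listed point, or the origin of a listed thing).
The state is a dict: "t": time; "joints": joint angles; "qvel": joint speeds; "effort": joint torques, N m; "tool_pos": TCP position; "eef_rot": TCP orientation; "force": force on the tool from outside, world axes, zero at the start; "moment": the same for the moment, N m; "opening": opening from 0.0 (shut) to 1.0 (fully open); "grip_force": force on a finger pad.
Only numpy, scipy, OpenCV 4.12 (cv2) and the standard library are available. Lean on these libraries where they do the work, as an engineer would, in place of code of your own. Each camera call takes 0.05 s, during which the arm holds its last target. There are 200 camera calls.

### The job

Get the flow cell ready for its leak check in the tilted clamp stand: lay it leaning back flat on the sloping bed, foot against the ledge and between the two side guides, and swing the hinged cover over it. Then take the lock pin from the foam rack and push it down through the aligned holes of cover and bed until its collar sits on the cover. Finish still gripping the pin and pressing it, so that the cover is squeezed fully shut against its springy seal: do not let go, and leave the tubes, the thumb screw, the bottle and the dish where they are.

Things in the scene. Friction and masses are not known exactly. Their poses are not given: they have to be found in the camera images.
- stand: tilted clamp stand, fixed: grey base plate 156 x 124 x 12 mm, two aluminium cheeks, a sloping aluminium bed, a white hinged cover. Origin: centre of the base's underside, x away from the robot at yaw 0. The bed plate reaches from 60 mm down-slope to 38 mm up-slope of bed_seat and 54 mm to each side; beside a seated cell it is bare, so fingers have room, except at the side guides.
- flow_cell: the flow cell: a flat white plastic slab 76 x 58 x 10 mm with a channelled glass window on its upper face, 50 to 100 g, loose, flat on the bench. Origin: centre of its underside; x along the 76 mm length, y along the 58 mm width, z out of the window face, which stays uppermost. Either end may be its foot. Grip it across the 58 mm width.
- bed_seat (a point): centre of the cell's place, on the bed's face: a seated cell's origin lies here, its 76 mm length along x. Axes: x up the slope (40 degrees, 0.698 rad, from level, rising away from the robot), y along the hinge to the left, z square out of the bed.
- hinge_axis (a point): middle of the cover's hinge axis, at the foot of the bed: 52 mm down-slope of bed_seat, 12 mm out from the bed's face, 44 mm above the bench; axes as bed_seat.
- cover (a joint): angle of the cover, rad: 0 shut (its stop, parallel to the bed), grows as it opens up and towards the robot; starts at 1.85 to 2.15. Stiff hinge (0.12 N m): it stays where left. White frame 80 mm wide, 6 mm thick, 117 mm long, with a black sprung seal frame inside that meets the cell at about 0.09 rad; shutting it from there takes about 8 N at the pin hole, and it springs back if let go.
- bail_bar (a point): middle of the round steel bar (8 mm thick, 52 mm long, parallel to the hinge) of the wire bail at the cover's free end, 150 mm from the hinge axis: pinch it across and swing the cover; it can turn between the fingers. Open gap between bar and cover plate: 29 mm clear, 46 mm wide. Axes of the cover: x away from the hinge, y along it, z out of the outer face.
- seal (a joint): how far the sprung black seal frame is pushed into the cover, m: 0 free, 0.004 when the cover is fully shut on a seated cell (3500 N/m).
- bed_hole (a point): mouth of the lock pin's hole in the bed, on the bed's face 54 mm up-slope of bed_seat, same axes; the hole runs along z, 12 mm wide, through 18 mm of metal. The cover's 12 mm hole lies over it when shut; the cover's outer face is then 18 mm out from the bed's face, about 10 mm more while it rests on the sprung seal.
- lock_pin: lock pin in one of the two front holes of the foam rack: steel shank 10 mm thick, 34 mm long, tapered nose; above it a steel collar 26 mm across (34 to 39 mm above the nose), then a slim black fluted knob 16 mm across (39 to 77 mm above the nose), 60 g. Origin: the nose; z towards the knob. The collar rests on the rack's top, nose 24 mm above the bench; the shank hangs free.
- pin_tip (a point): the nose of the lock pin (the lock pin's origin).
- thumb_screw: spare thumb screw in the other front hole of the rack: flat knurled steel head 28 mm across and 9 mm high, no black knob. Origin: end of its shank, 30 mm under the head. Not needed: leave it.
- rack: white foam tube stand, fixed, 102 x 92 x 58 mm, 3 x 3 square holes. Origin: centre of its underside; x away from the robot, y left at yaw 0. Lock pin and thumb screw stand at x = -31 mm, y = +28 and -28 mm; two tubes at x = +31 mm.
- tube_a: screw-cap tube with a red cap, 115 mm tall, in the foam rack, top 137 mm above the bench. Origin: its foot. Leave it.
- tube_b: a second such tube in the foam rack. Leave it.
- buffer_bottle: clear bottle with a blue cap, 60 mm across, 125 mm tall, standing to the left of the stand. Origin: centre of its underside. Leave it.
- petri_a: single clear petri dish, 55 mm across, 12 mm high, behind the flow cell. Origin: centre of its underside. Leave it.
- ledge (a point): middle of the foot ledge's face, on the bed's face, 38 mm down-slope of bed_seat, same axes: the cell's lower edge rests here. The ledge is 7 mm high, 56 mm long. Two side guides, 7 mm high, flank only the cell's lowest part (3 to 21 mm up-slope of here); their inner faces are 32.5 mm to either side, so the cell has 3.5 mm play each side.
Mind the look-alikes: they are no part of the job. Leave any brown, purple or turquoise look-alike of the flow_cell alone.

How it is judged:
On the way, in this order (a step that is already met when the one before it is completed fails the run):
1. the flow cell leans flat on the bed, foot at the ledge, released, the cover still open (x of flow_cell in the frame of bed_seat between -0.004 and 0.006 m and y of flow_cell in the frame of bed_seat between -0.006 and 0.006 m and z of flow_cell in the frame of bed_seat below 0.002 m and angle between the z axis of flow_cell and the z axis of bed_seat, either way round below 0.06 rad and angle between the x axis of flow_cell and the x axis of bed_seat, either way round below 0.15 rad and contact force between the fingers and flow_cell below 0.1 N and value of joint cover above 1 rad), for 0.2 s.
2. the cover is swung over the cell and rests on it with its seal (value of joint cover below 0.16 rad and z of flow_cell in the frame of bed_seat below 0.002 m), for 0.2 s.
3. the lock pin goes through the cover's hole into the bed's hole (z of pin_tip in the frame of bed_hole below -0.004 m and x of pin_tip in the frame of bed_hole between -0.003 and 0.003 m and y of pin_tip in the frame of bed_hole between -0.003 and 0.003 m), for 0.1 s.
At the end, for the whole second after the job is handed in: Held for 1 s: cover within 0.03 rad of shut, seal in over 2.2 mm; cell flat on bed, within 6 mm of its place (4 mm below); pin square (0.12 rad), nose over 11 mm below the bed's face; fingers grip the pin and it presses the stand, each over 3 N (value of joint cover below 0.03 rad and value of joint seal above 0.0022 m and x of flow_cell in the frame of bed_seat between -0.004 and 0.006 m and y of flow_cell in the frame of bed_seat between -0.006 and 0.006 m and angle between the z axis of flow_cell and the z axis of bed_seat, either way round below 0.06 rad and z of pin_tip in the frame of bed_hole below -0.011 m and angle between the z axis of lock_pin and the z axis of bed_hole, either way round below 0.12 rad and distance between pin_tip and bed_hole below 0.02 m and contact force between the fingers and lock_pin above 3 N and contact force between lock_pin and stand above 3 N and angular speed of lock_pin below 0.3 rad/s); the arm keeps its last pose, push and grip.
It fails at once if a bystander is knocked or shifted by more than 25 mm (distance of any of tube_a, tube_b, buffer_bottle, petri_a, thumb_screw from where it was at the start of the episode above 0.025 m).
It also fails if it takes over 72 s, if anything falls off the work surface, if the arm or the gripper's body presses on something with over 40 N, if the wrist force passes 120 N, or if a joint passes its speed limit or range.

## Working session

There is one attempt and no reset: what is moved stays moved. The work goes in short steps, each a Python script; the robot and the scene stay as the last script left them, time stands still between calls to the robot, and variables do not carry over. Pictures are saved under pics/ and viewed, at most 12 in all, crops included, and the job is handed in when it is done.

```bash
ls; mkdir -p pics; python3 - <<'E'
from plant import arm, solve_ik, readout, cams
import cv2, numpy as np
a=cams.read_camera("scene"); b=cams.read_camera("top")
cv2.imwrite("pics/s.png",a[...,::-1]);cv2.imwrite("pics/t.png",b[...,::-1])
for c in("scene","top"):
    m=cams.camera_model(c);print(c,np.round(m["intrinsics"],1).tolist(),np.round(m["R"],3).tolist(),np.round(m["t"],3).tolist())
    for n in ["stand","flow_cell","bed_seat","hinge_axis","bail_bar","bed_hole","lock_pin","pin_tip","thumb_screw","rack","petri_a","buffer_bottle","ledge"]:
        print(n,[(np.round(d["centre"],1).tolist(),round(d["confidence"],2)) for d in cams.place_of(c,n)][:4])
print(readout.get_state()["t"]); print(cams.camera_model("wrist"))
E
```

```text
pics
scene [[403.0, 0.0, 278.9], [0.0, 403.0, 203.2], [0.0, 0.0, 1.0]] [[0.659, -0.752, 0.001], [-0.38, -0.334, -0.863], [0.649, 0.568, -0.506]] [-0.404, 0.256, 0.88]
stand [([260.0, 198.8], 0.65)]
flow_cell [([346.6, 369.6], 0.88), ([323.4, 243.5], 0.85), ([353.2, 323.1], 0.75), ([268.9, 237.5], 0.63)]
bed_seat [([264.7, 179.7], 0.97)]
hinge_axis [([251.8, 189.1], 0.78)]
bail_bar [([374.1, 258.9], 0.73), ([214.1, 176.4], 0.53)]
bed_hole [([272.2, 162.6], 0.94)]
lock_pin [([263.5, 177.6], 0.59), ([357.6, 275.2], 0.57)]
pin_tip [([359.1, 271.7], 0.51), ([230.4, 183.5], 0.49), ([252.5, 188.3], 0.37)]
thumb_screw [([343.5, 256.9], 0.61)]
rack [([360.0, 264.7], 0.95)]
petri_a [([331.5, 223.1], 0.51)]
buffer_bottle [([228.3, 181.7], 0.9)]
ledge [([255.4, 187.0], 0.76), ([263.5, 177.6], 0.65), ([260.5, 197.5], 0.23)]
top [[409.2, 0.0, 279.3], [0.0, 409.2, 206.8], [0.0, 0.0, 1.0]] [[0.001, -1.0, 0.02], [-0.999, -0.002, -0.04], [0.04, -0.02, -0.999]] [-0.128, 0.496, 1.147]
stand [([198.6, 151.8], 0.73)]
flow_cell [([258.1, 166.6], 0.9), ([406.0, 289.7], 0.88), ([306.2, 181.6], 0.76), ([262.2
[... 275 characters left out ...]
194.3], 0.83)]
petri_a [([363.9, 187.5], 0.69), ([290.2, 135.4], 0.63)]
buffer_bottle [([149.0, 161.3], 0.65), ([171.8, 209.2], 0.18)]
ledge [([195.6, 159.3], 0.8)]
1.4
{'intrinsics': array([[345.37359888,   0.        , 283.63526466],
       [  0.        , 345.37359888, 204.53775407],
       [  0.        ,   0.        ,   1.        ]]), 'tool_from_camera': array([[-2.05609482e-04, -9.51427320e-01, -3.07873371e-01,
         7.96758824e-02],
       [ 9.99999955e-01, -2.62792821e-04,  1.44276191e-04,
        -8.30694211e-04],
       [-2.18175221e-04, -3.07873328e-01,  9.51427331e-01,
        -7.04110787e-02],
       [ 0.00000000e+00,  0.00000000e+00,  0.00000000e+00,
         1.00000000e+00]])}
```

View pics/s.png

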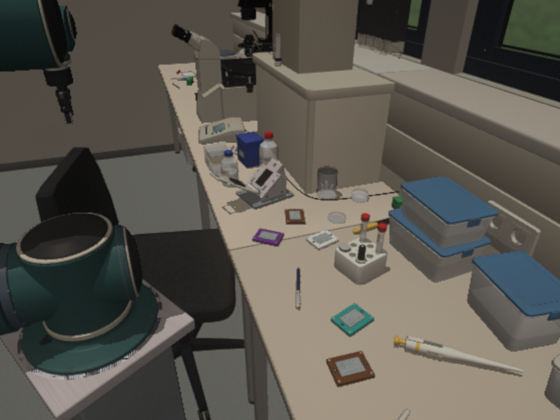

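View pics/t.png

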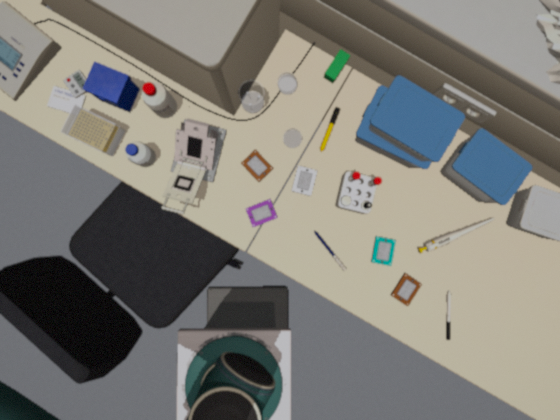

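The white slab at top (304,181) / scene (322,240) is the flow cell. The brown (257,165), (406,290), purple (262,212) and turquoise (383,250) slabs are look-alikes. The black pin knob is at top (368,204), the thumb screw at (346,200), the stand at (195,150) and the bail at (180,207). Next I'll make coarse positions by triangulation and check reach for the planned attitudes.

```bash
cat > h.py <<'E'
from plant import arm, solve_ik, readout, cams
import cv2, numpy as np
from scipy.spatial.transform import Rotation as Ro
from scipy.optimize import least_squares
def toR(e):
    e=np.array(e); return Ro.from_euler('xyz',e) if e.shape==(3,) else (Ro.from_matrix(e) if e.shape==(3,3) else Ro.from_quat(e))
def view(c):   # K, R, t of a camera now
    m=cams.camera_model(c)
    if c!="wrist": return m["intrinsics"],np.array(m["R"]),np.array(m["t"])
    s=readout.get_state(); T=np.eye(4);T[:3,:3]=toR(s["eef_rot"]).as_matrix();T[:3,3]=s["tool_pos"]
    M=np.linalg.inv(T@m["tool_from_camera"]); return m["intrinsics"],M[:3,:3],M[:3,3]
def proj(v,X):
    K,R,t=v; p=(np.atleast_2d(X)@R.T+t)@K.T; return p[:,:2]/p[:,2:]
def tri(obs):  # [(view,uv)...] -> X, worst residual px
    X=least_squares(lambda X:np.concatenate([(proj(v,X)[0]-uv)for v,uv in obs]),[.6,0,.05],loss='soft_l1')
    return X.x,np.abs(X.fun).max()
def onplane(v,uv,z):
    K,R,t=v; d=R.T@np.linalg.solve(K,[uv[0],uv[1],1]); c=-R.T@t; return c+d*(z-c[2])/d[2]
def att(zdir,ydir): # roll pitch yaw of tool with z along fingers, y closing
    z=np.array(zdir)/np.linalg.norm(zdir); y=np.array(ydir)-z*np.dot(z,ydir); y/=np.linalg.norm(y)
    return Ro.from_matrix(np.c_[np.cross(y,z),y,z]).as_euler('xyz')
E
python3 - <<'E'
from h import *
s,t=view("scene"),view("top")
for n,a,b in [("cell",(323.4,243.5),(306.2,181.6)),("seat",(264.7,179.7),(195.2,147.6)),("hinge",(251.8,189.1),(191.5,164.5)),("hole",(272.2,162.6),(196.3,127.1)),("bail",(214.1,176.4),(170.1,211.5)),("rack",(360,264.7),(353.3,194.3)),("knobtop",(362,246),(368,205)),("petri",(336,218),(290.2,135.4))]:
    X,r=tri([(s,a),(t,b)]);print(n,X.round(3),round(r,1))
st=readout.get_state();print(st,arm.tip_reach)
E
```

```text
cell [ 0.57  -0.205 -0.007] 0.0
seat [0.656 0.102 0.059] 0.5
hinge [0.612 0.117 0.036] 0.1
hole [0.698 0.093 0.109] 2.5
bail [0.481 0.152 0.12 ] 1.9
rack [ 0.534 -0.34   0.011] 1.2
knobtop [ 0.499 -0.359  0.099] 0.4
petri [ 0.703 -0.158 -0.005] 0.3
{'t': 1.4, 'joints': array([ 1.08521199e+00,  1.16030031e-01,  1.44165185e+00, -3.51730719e-06,
        1.58401133e+00, -3.78202289e-02]), 'qvel': array([ 3.94273161e-04,  2.44928915e-04,  1.28720205e-03, -1.90680554e-04,
       -1.03659444e-03,  8.03950463e-05]), 'effort': array([ 2.29395424e-03, -7.31716990e+01, -6.32666445e+01,  1.16659257e-04,
        2.39952906e-04,  5.31232138e-05]), 'tool_pos': array([0.29226005, 0.6084409 , 0.30385066]), 'eef_rot': array([-3.14149204e+00, -2.87668174e-07,  2.69382849e+00]), 'force': array([ 0.36292411, -0.14227336,  0.02369087]), 'moment': array([ 0.02746773, -0.03390508,  0.03412948]), 'grip_force': 0.0, 'opening': 1.0005349658594571} 0.0726
```

```bash
cat >> h.py <<'E'
def stand(hx,hy,yaw,hz=.044):
    a=np.radians(40);c,s=np.cos(yaw),np.sin(yaw)
    ex=np.array([c*np.cos(a),s*np.cos(a),np.sin(a)]);ey=np.array([-s,c,0]);ez=np.cross(ex,ey)
    H=np.array([hx,hy,hz]); S=H+.052*ex-.012*ez
    return dict(H=H,S=S,hole=S+.054*ex,ledge=S-.038*ex,ex=ex,ey=ey,ez=ez,R=np.c_[ex,ey,ez])
def bail(d,q,L=.15): return d["H"]+L*(np.cos(q)*d["ex"]+np.sin(q)*d["ez"])
E
python3 - <<'E'
from h import *
d=stand(.612,.117,-.26)
print({k:v.round(3) for k,v in d.items() if k!="R"}, bail(d,2).round(3))
def ik(n,p,e):
    q=solve_ik(p,e); print(n,None if q is None else np.round(q,2))
for sg in(1,-1):
    A=att(-d["ez"],sg*d["ey"]); z=-d["ez"]
    ik("place",d["S"]+.01*d["ez"]-.054*z,A); ik("high",d["S"]+.1*d["ez"]-.054*z,A)
    ik("pin",d["hole"]+.06*d["ez"]-.054*z,A); ik("pinhigh",d["hole"]+.15*d["ez"]-.054*z,A)
    for q in(2,1.5,1,.5,.1): ik("bail%.1f"%q,bail(d,q)-.054*z,A)
    v=[0,0,-1]; Av=att(v,sg*d["ey"]); ik("view",[.62,.115,.36],Av)
    for q in (2,0.1):
        for e in (90,110):
            e_=np.radians(e); u=np.cos(e_)*np.array([np.cos(-.26),np.sin(-.26),0])+np.array([0,0,np.sin(e_)])
            ye=np.cross(u,d["ey"]); Ab=att(-u,sg*ye); ik("pinch%.1f %d"%(q,e),bail(d,q)+.054*u,Ab)
    e_=np.radians(130); u=d["ez"]; Ab=att(-u,sg*d["ex"])
    for q in(2,1.5,1,.5,.1): ik("pinch130 %.1f"%q,bail(d,q)+.054*u,Ab)
E
```

```text
{'H': array([0.612, 0.117, 0.044]), 'S': array([0.658, 0.105, 0.068]), 'hole': array([0.698, 0.094, 0.103]), 'ledge': array([0.63 , 0.112, 0.044]), 'ex': array([ 0.74 , -0.197,  0.643]), 'ey': array([0.257, 0.966, 0.   ]), 'ez': array([-0.621,  0.165,  0.766])} [0.481 0.152 0.108]
place [ 0.25 -0.08  2.04 -0.57  0.63 -0.69]
high [ 0.32 -0.28  2.09 -0.52  0.79 -0.73]
pin [ 0.24 -0.14  1.97 -0.48  0.74 -0.81]
pinhigh [ 0.3  -0.31  2.   -0.46  0.9  -0.82]
bail2.0 [ 0.49 -0.48  2.3  -0.61  0.88 -0.53]
bail1.5 [ 0.41 -0.44  2.17 -0.53  0.9  -0.67]
bail1.0 [ 0.32 -0.32  2.04 -0.48  0.87 -0.78]
bail0.5 [ 0.24 -0.17  1.93 -0.45  0.79 -0.85]
bail0.1 [ 0.2  -0.04  1.87 -0.45  0.72 -0.86]
view [ 0.14  0.01  1.46  0.    1.67 -1.17]
pinch2.0 90 [ 0.26 -0.19  1.97 -0.    1.36 -2.63]
pinch2.0 110 [ 0.36 -0.36  2.14 -0.23  1.09 -2.44]
pinch0.1 90 [ 0.09  0.25  1.45 -0.    1.44 -2.79]
pinch0.1 110 [ 0.14  0.08  1.67 -0.15  1.07 -2.69]
pinch130 2.0 [ 0.49 -0.48  2.3  -0.61  0.88  1.04]
pinch130 1.5 [ 0.41 -0.44  2.17 -0.53  0.9   0.9 ]
pinch130 1.0 [ 0.32 -0.32  2.04 -0.48  0.87  0.79]
pinch130 0.5 [ 
[... 291 characters left out ...]
.61  0.88  2.61]
bail1.5 [ 0.41 -0.44  2.17 -0.53  0.9   2.47]
bail1.0 [ 0.32 -0.32  2.04 -0.48  0.87  2.36]
bail0.5 [ 0.24 -0.17  1.93 -0.45  0.79  2.29]
bail0.1 [ 0.2  -0.04  1.87 -0.45  0.72  2.28]
view [ 0.14  0.01  1.46 -0.    1.67  1.97]
pinch2.0 90 [ 0.26 -0.19  1.97 -0.    1.36  0.52]
pinch2.0 110 [ 0.36 -0.36  2.14 -0.23  1.09  0.7 ]
pinch0.1 90 [ 0.09  0.25  1.45 -0.    1.44  0.35]
pinch0.1 110 [ 0.14  0.08  1.67 -0.15  1.07  0.45]
pinch130 2.0 [ 0.49 -0.48  2.3  -0.61  0.88 -2.1 ]
pinch130 1.5 [ 0.41 -0.44  2.17 -0.53  0.9  -2.24]
pinch130 1.0 [ 0.32 -0.32  2.04 -0.48  0.87 -2.35]
pinch130 0.5 [ 0.24 -0.17  1.93 -0.45  0.79 -2.42]
pinch130 0.1 [ 0.2  -0.04  1.87 -0.45  0.72 -2.43]
```

```bash
cat > look.py <<'E'
from h import *
import pickle,sys
def look(tag,names,rec):
    v=view("wrist"); im=cams.read_camera("wrist"); cv2.imwrite(f"pics/{tag}.png",im[...,::-1])
    for n in names:
        r=[(d["centre"],d["confidence"]) for d in cams.place_of("wrist",n)]
        rec.setdefault(n,[]).append((tag,v,r))
        print(tag,n,[(np.round(c,1).tolist(),round(f,2)) for c,f in r][:3])
    return v,im
E
python3 - <<'E'
from look import *
d=stand(.612,.117,-.26); rec={}
N=["bed_seat","hinge_axis","bail_bar","bed_hole","ledge"]
arm.move_to([.58,.125,.38],att([0,0,-1],-d["ey"])); look("w1",N,rec)
arm.move_to(d["S"]+.22*d["ez"]-.01*d["ex"],att(-d["ez"],-d["ey"])); look("w2",N,rec)
pickle.dump(rec,open("stand.pkl","wb"))
print(readout.get_state()["t"])
s,t=view("scene"),view("top")
P={"bed_seat":[(s,(264.7,179.7)),(t,(195.2,147.6))],"hinge_axis":[(s,(251.8,189.1)),(t,(191.5,164.5))],"bed_hole":[(t,(196.3,127.1))],"ledge":[(s,(255.4,187)),(t,(195.6,159.3))],"bail_bar":[(t,(170.1,211.5)),(s,(214.1,176.4))]}
for n in N:
    o=[(v,r[0][0]) for _,v,r in rec[n] if r]
    if len(o)>1: X,e=tri(o); print(n,"wrist",X.round(4),round(e,1))
    X,e=tri(o+P[n]); print(n,"all",X.round(4),round(e,1))
E
python3 -c "
import cv2,numpy as np
cv2.imwrite('pics/w12.png',np.vstack([cv2.imread('pics/w%d.png'%i)[40:340] for i in(1,2)]))"
```

```text
w1 bed_seat [([284.7, 96.3], 0.6)]
w1 hinge_axis [([284.1, 136.2], 0.72)]
w1 bail_bar [([286.8, 270.4], 0.82)]
w1 bed_hole [([285.8, 43.2], 0.69)]
w1 ledge [([287.3, 120.8], 0.71), ([286.5, 137.2], 0.68)]
w2 bed_seat [([284.8, 177.4], 0.66)]
w2 hinge_axis [([284.2, 242.9], 0.73)]
w2 bail_bar []
w2 bed_hole [([285.8, 115.8], 0.62)]
w2 ledge [([286.9, 219.1], 0.73)]
4.875
bed_seat wrist [0.6516 0.105  0.0812] 0.1
bed_seat all [0.6529 0.1044 0.0767] 4.8
hinge_axis wrist [0.6084 0.117  0.0423] 0.1
hinge_axis all [0.6091 0.1168 0.0393] 1.0
bail_bar all [0.4805 0.148  0.1222] 2.0
bed_hole wrist [0.6969 0.092  0.1003] 0.1
bed_hole all [0.697  0.0921 0.1002] 1.8
ledge wrist [0.6255 0.1096 0.0531] 0.8
ledge all [0.6258 0.1091 0.0488] 2.2
```

View pics/w12.png

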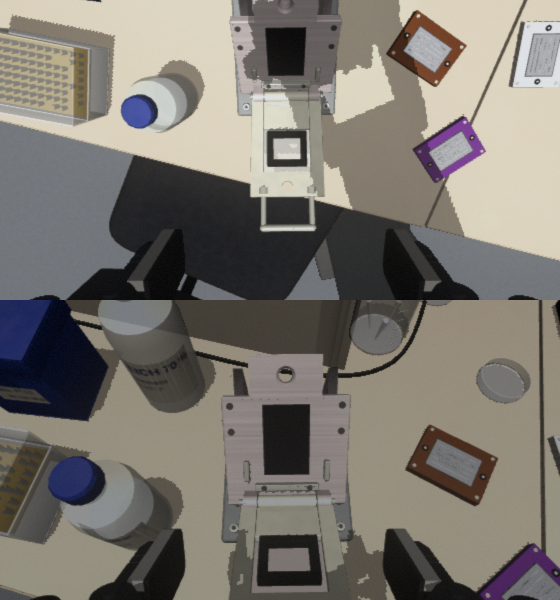

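Wrist views show the stand: bed with black window, hole at w2 (286,115), upper bed corners at about (222,135) and (351,135), and the cover open towards the robot. Next I'll fit the stand pose with the heights as checks and view an overlay.

```bash
cat > fit.py <<'E'
from look import *
rec=pickle.load(open("stand.pkl","rb")); s,t=view("scene"),view("top")
key={"bed_seat":"S","hinge_axis":"H","bed_hole":"hole","ledge":"ledge"}
O=[(v,r[0][0],key[n],1) for n in key for _,v,r in rec[n] if r and not(n=="bed_seat")]
O+=[(t,(191.5,164.5),"H",.5),(t,(195.6,159.3),"ledge",.5),(s,(251.8,189.1),"H",.5),(s,(255.4,187),"ledge",.5)]
def f(p,hz=None):
    d=stand(p[0],p[1],p[2],p[3] if len(p)>3 else .044)
    return np.concatenate([(proj(v,d[k])[0]-uv)*w for v,uv,k,w in O])
E
python3 - <<'E'
from fit import *
for p0 in([.61,.117,-.26],[.61,.117,-.26,.044]):
    r=least_squares(f,p0,loss='soft_l1'); print(r.x.round(4),r.fun.round(1))
    if len(p0)==3: P=r.x
np.save("stand.npy",P); d=stand(*P)
q=least_squares(lambda q:np.concatenate([proj(rec["bail_bar"][0][1],bail(d,q[0]))[0]-rec["bail_bar"][0][2][0][0],.5*(proj(t,bail(d,q[0]))[0]-[170.1,211.5])]),[2.]);print("cover",q.x,q.fun.round(1),bail(d,q.x[0]).round(3))
outs=[]
for tag,i in(("w1",0),("w2",1)):
    v=rec["bed_seat"][i][1]; im=cv2.imread(f"pics/{tag}.png")
    im=cv2.resize(im,None,fx=3,fy=3,interpolation=cv2.INTER_CUBIC)
    def pt(X,c): 
        u=(proj(v,X)[0]+.5)*3; cv2.circle(im,tuple(int(round(a)) for a in u),3,c,-1)
    B=lambda x,y,z=0:d["S"]+d["R"]@[x,y,z]
    for y in(-.054,.054): pt(B(.038,y),(0,0,255)); pt(B(-.06,y),(0,0,255))
    for a in np.linspace(0,6.28,24): pt(B(.054+.006*np.cos(a),.006*np.sin(a)),(0,255,0))
    for y in(-.028,.028): pt(B(-.038,y,.007),(255,0,0))
    for y in(-.0325,.0325): pt(B(-.035,y,.007),(255,0,255));pt(B(-.017,y,.007),(255,0,255))
    for y in(-.026,0,.026): pt(bail(d,q.x[0])+y*d["ey"],(0,165,255))
    outs.append(im[0:860,600:1100] if i==0 else im[270:870,600:1100])
h=np.hstack([cv2.resize(outs[0],(400,600)),outs[1][:, 0:400]]) if 0 else np.hstack([outs[0][0:600,0:400],outs[1][0:600,40:440]])
cv2.imwrite("pics/ov.png",h)
E
```

```text
[ 0.609   0.1157 -0.2641] [ 0.9 -0.6  1.4 -1.6  0.   2.   0.3  0.1 -2.2 -1.5 -1.3  2.4 -0.1  0.4
 -1.2 -0.2 -0.2 -0.9  0.4 -0.5]
[ 0.6088  0.1157 -0.264   0.0446] [ 0.9 -0.4  1.4 -1.5  0.   2.2  0.3 -0.1 -2.2 -1.3 -1.2  2.4 -0.1  0.4
 -1.3 -0.2 -0.3 -0.9  0.4 -0.6]
cover [1.95257954] [-2.4 -3.6  0.9 -0.3] [0.481 0.15  0.115]
```

View pics/ov.png

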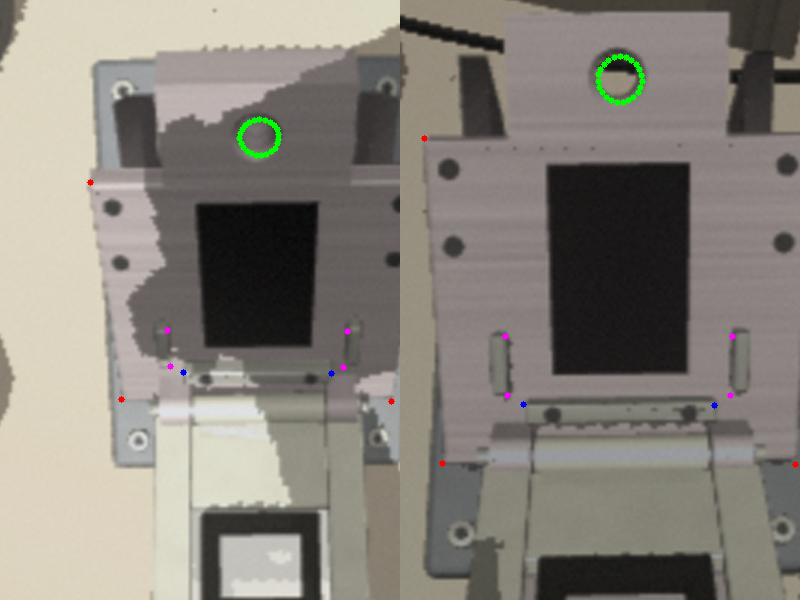

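The overlay fits to about 1 mm (hole ring, guides, ledge, bed corners), and the free fit gives hinge height 44.6 mm against 44. Next come the cell and rack views.

```bash
cat > cellrack.py <<'E'
from look import *
rec={}
y=np.array([np.sin(-.2)*-1,np.cos(-.2),0]) 
A=att([0,0,-1],-y)
cells=[]
for i,p in enumerate([[.53,-.2,.3],[.58,-.215,.27]]):
    arm.move_to(p,A); v,im=look("c%d"%i,["flow_cell"],rec)
    best=None
    for r in cams.cut_out("wrist","flow_cell"):
        m=r["region"]; col=im[m].astype(float).mean(0); 
        print(r["box"],round(r["confidence"],2),col.round())
        if np.ptp(col)<45 and (best is None or r["confidence"]>best["confidence"]): best=r
    m=best["region"].astype(np.uint8)
    c=max(cv2.findContours(m,0,cv2.CHAIN_APPROX_NONE)[0],key=cv2.contourArea)[:,0]
    P=np.array([onplane(v,u,.010)[:2] for u in c])
    rect=cv2.minAreaRect((P*1000).astype(np.float32)); print(rect)
    cells.append((v,rec["flow_cell"][-1][2],rect))
X,e=tri([(v,min(r,key=lambda a:np.hypot(*(a[0]-proj(v,[.57,-.205,0])[0])))[0]) for v,r,_ in cells]); print("cell tri",X.round(4),e)
for i,p in enumerate([[.47,-.33,.33],[.51,-.37,.33]]):
    arm.move_to(p,A); look("r%d"%i,["lock_pin","pin_tip","thumb_screw","rack"],rec)
pickle.dump((rec,cells),open("cr.pkl","wb")); print(readout.get_state()["t"])
a=cv2.imread("pics/c1.png"); b=cv2.imread("pics/r0.png"); 
cv2.imwrite("pics/cr.png",np.vstack([a[60:360],b[60:360]]))
E
python3 cellrack.py
```

```text
c0 flow_cell [([275.2, 130.7], 0.86), ([186.0, 230.3], 0.78), ([546.0, 325.1], 0.66)]
[522.3, 296.9, 560.0, 352.7] 0.96 [77. 67. 62.]
[466.9, 227.5, 532.8, 288.6] 0.58 [ 69. 104. 100.]
[145.3, 192.7, 228.0, 270.6] 0.56 [ 96.  74. 106.]
[89.3, 70.0, 180.2, 158.4] 0.55 [93. 75. 67.]
((272.6910400390625, -470.85888671875), (88.28990936279297, 47.18503189086914), 2.3384761810302734)
c1 flow_cell [([179.4, 287.3], 0.89), ([500.1, 312.2], 0.87), ([271.3, 184.6], 0.86)]
[473.1, 281.2, 535.4, 344.0] 0.92 [ 66. 100.  97.]
[241.9, 145.4, 300.5, 222.7] 0.91 [114. 113. 112.]
[79.1, 125.0, 172.8, 213.8] 0.68 [92. 75. 67.]
[137.0, 251.6, 223.3, 313.7] 0.59 [82. 59. 92.]
((377.10418701171875, -420.68060302734375), (62.51459884643555, 79.75147247314453), 79.81726837158203)
cell tri [ 0.57   -0.1992 -0.0083] 0.42255077425016907
r0 lock_pin [([307.3, 134.4], 0.75)]
r0 pin_tip []
r0 thumb_screw [([254.9, 133.7], 0.96)]
r0 rack [([278.9, 100.5], 0.95), ([148.9, 97.8], 0.36)]
r1 lock_pin [([276.7, 179.3], 0.78)]
r1 pin_tip []
r1 thumb_screw [([226.2, 179.9], 0.75)]
r1 rack [([251.1, 145.7], 0.8)]
8.3667
```

View pics/cr.png

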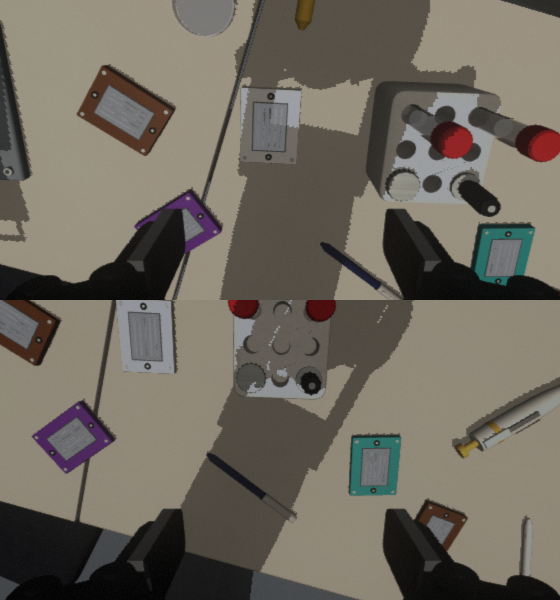

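The white slab at c1 (271,185) is the flow cell. The others in view are brown (125,170), purple (180,285) and turquoise (503,310). Its rectangle came from the wrong mask, so I'll refine it from its own corners. The black-knobbed lock pin is the right front one (r0 ~(311,143)), and the flat knurled thumb screw is on the left (250,138).

```bash
python3 - <<'E'
from look import *
rec,cells=pickle.load(open("cr.pkl","rb"))
v0,v1=cells[0][0],cells[1][0]
def cor(tag,seeds,w=4):
    g=cv2.cvtColor(cv2.imread(f"pics/{tag}.png"),cv2.COLOR_BGR2GRAY)
    return cv2.cornerSubPix(g,np.array(seeds,np.float32).reshape(-1,1,2),(w,w),(-1,-1),(3,50,.01))[:,0]
c1=cor("c1",[(242,147),(301,149),(297,223),(240,222)])
P=np.array([onplane(v1,u,.010) for u in c1]); print(c1.round(1).tolist())
print(P.round(4)[:,:2].tolist(),[round(np.linalg.norm(P[i]-P[i-1])*1000,1) for i in range(4)],"ctr",P.mean(0).round(4))
# predicted corners in c0 -> refine -> triangulate
s0=proj(v0,P); c0=cor("c0",s0); print("c0 shift",(c0-s0).round(1).tolist())
for a,b in zip(c0,c1): X,e=tri([(v0,a),(v1,b)]); print("corner",X.round(4),round(e,2))
for n in("lock_pin","thumb_screw","rack"):
    X,e=tri([(v,r[0][0]) for _,v,r in rec[n]]);print(n,X.round(4),round(e,2))
crop=lambda tag,x,y:cv2.resize(cv2.imread(f"pics/{tag}.png")[y:y+100,x:x+130],None,fx=3,fy=3,interpolation=cv2.INTER_CUBIC)
cv2.imwrite("pics/crop.png",np.vstack([np.hstack([crop("r0",220,80),crop("r1",190,120)]),np.hstack([crop("c0",215,80),crop("c1",205,135)])]))
E
```

```text
[[242.0, 147.0], [302.5, 146.1999969482422], [294.5, 223.10000610351562], [240.0, 222.0]]
[[0.6161, -0.1816], [0.6055, -0.2381], [0.5302, -0.2159], [0.5423, -0.1617]] [np.float64(76.4), np.float64(57.4), np.float64(78.5), np.float64(55.5)] ctr [ 0.5735 -0.1993  0.01  ]
c0 shift [[0.0, 0.0], [0.0, 0.0], [1.1, 0.6], [3.1, 0.2]]
corner [ 0.6161 -0.1816  0.01  ] 0.0
corner [ 0.6055 -0.2381  0.01  ] 0.0
corner [ 0.5289 -0.2163  0.007 ] 0.59
corner [ 0.5419 -0.1632  0.01  ] 1.66
lock_pin [ 0.5019 -0.3615  0.0406] 0.39
thumb_screw [ 0.5137 -0.3098  0.048 ] 0.07
rack [ 0.5397 -0.3396  0.0182] 0.07
```

View pics/crop.png

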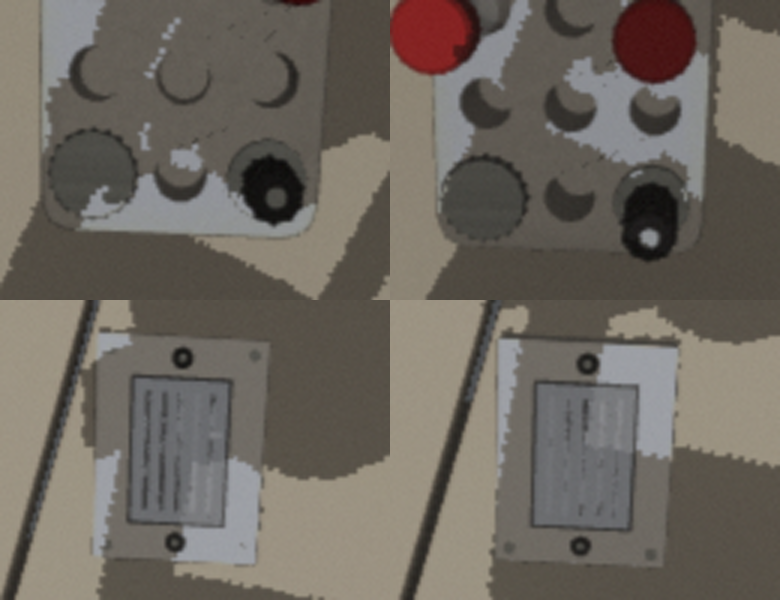

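The crop confirms the white glass-window cell and the black fluted knob (its end dot at r0 (312.0,145.7), r1 (276.7,199.3)). I'll use these hand-read corners from both views.

```bash
python3 - <<'E'
from look import *
rec,cells=pickle.load(open("cr.pkl","rb"))
v0,v1=cells[0][0],cells[1][0]
c1=np.array([(241.7,147.7),(301,149.7),(296.3,223.7),(240.3,220.3)])
c0=np.array([(247.7,91),(305,94),(300.7,168.3),(246,164.3)])
for c,v in((c0,v0),(c1,v1)):
    P=np.array([onplane(v,u,.010) for u in c]);print("ctr",P.mean(0).round(4),[round(np.linalg.norm(P[i]-P[i-1])*1000,1) for i in range(4)])
Z=[tri([(v0,a),(v1,b)])[0] for a,b in zip(c0,c1)];print(np.round(Z,4).tolist())
def f(p):
    c,s=np.cos(p[2]),np.sin(p[2]);C=np.array([[.038,.029],[.038,-.029],[-.038,-.029],[-.038,.029]])@np.array([[c,s],[-s,c]])
    X=np.c_[C+p[:2],np.full(4,.010)]; return np.r_[(proj(v0,X)-c0).ravel(),(proj(v1,X)-c1).ravel()]
r=least_squares(f,[.57,-.2,-.2]);print("cell",r.x.round(4),np.abs(r.fun).max().round(2)); np.save("cell.npy",r.x)
w0,w1=[v for _,v,_ in rec["lock_pin"]]
for n,a,b in(("knobtop",(312,145.7),(276.7,199.3)),("collar",(308.7,139),(277,187.3)),("screwhead",(251,137.5),(221.7,185.5))):
    X,e=tri([(w0,a),(w1,b)]);print(n,X.round(4),round(e,2))
for z,u0,u1 in((.101,(312,145.7),(276.7,199.3)),(.063,(308.7,139),(277,187.3))): print(z,onplane(w0,u0,z).round(4),onplane(w1,u1,z).round(4))
print(readout.get_state()["t"])
E
```

```text
ctr [ 0.5721 -0.1992  0.01  ] [np.float64(73.6), np.float64(56.9), np.float64(75.1), np.float64(58.0)]
ctr [ 0.5728 -0.1993  0.01  ] [np.float64(73.8), np.float64(56.4), np.float64(75.6), np.float64(57.1)]
[[0.6152, -0.1807, 0.0073], [0.601, -0.2363, 0.0012], [0.5273, -0.2177, 0.0052], [0.5436, -0.162, 0.0085]]
cell [ 0.5723 -0.1992 -0.2517] 1.34
knobtop [ 0.4987 -0.3615  0.1016] 0.17
collar [ 0.4999 -0.3613  0.0647] 0.09
screwhead [ 0.5121 -0.3069  0.0622] 0.1
0.101 [ 0.4987 -0.3614  0.101 ] [ 0.4984 -0.3616  0.101 ]
0.063 [ 0.4997 -0.3613  0.063 ] [ 0.4994 -0.3613  0.063 ]
8.3667
```

Everything agrees: the cell is at (0.572,-0.199) with yaw -0.252, and the pin at (0.499,-0.361) with knob top 0.1016 against 0.101. Next is the cell grasp.

```bash
python3 - <<'E'
from h import *
x,y,w=np.load("cell.npy"); cx=np.array([np.cos(w),np.sin(w),0]);cy=np.array([-np.sin(w),np.cos(w),0])
A=att([0,0,-1],-cy); g=np.array([x,y,0])+.006*cx
arm.grip(.84,40)
arm.move_to(g+[0,0,.13],A)
c=arm.servo_line(g+[0,0,.069],velocity=.08,contact_N=4); s=readout.get_state();print(c,s["tool_pos"].round(4),s["force"].round(1),s["opening"])
if c: arm.servo_line(s["tool_pos"]+[0,0,.005],velocity=.05)
arm.grip(0.5,40); s=readout.get_state();print(s["opening"],s["grip_force"],s["force"].round(1),arm.tip_reach)
arm.servo_line(s["tool_pos"]+[0,0,.12],velocity=.2); s=readout.get_state();print(s["opening"],s["grip_force"],s["force"].round(1),s["t"],s["tool_pos"])
E
```

```text
False [ 0.5784 -0.2008  0.0695] [0.7 0.3 0.6] 0.8406694284297828
0.6680603394273853 43.21706414222717 [-1.3  0.5  5.8] 0.0726
0.6642701975929415 42.65129506587982 [-0.7 -0.  -1.2] 11.6667 [ 0.57810554 -0.20072828  0.18851294]
```

```bash
python3 - <<'E'
from h import *
d=stand(*np.load("stand.npy")); A=att(-d["ez"],-d["ey"])
T=lambda x,z,y=0:d["S"]+d["R"]@[x+.006,y,z+.0695]
def st(m):
    s=readout.get_state(); print(m,(d["R"].T@(s["tool_pos"]-d["S"])-[.006,0,.0695]).round(4),"F",(d["R"].T@s["force"]).round(1),round(s["opening"],3),round(s["t"],2))
arm.move_to(T(.006,.13),A); st("above")
arm.servo_line(T(.006,.015),velocity=.15); st("near")
c=arm.servo_line(T(.006,-.004),velocity=.03,contact_N=4); st(c)
p=readout.get_state()["tool_pos"]+.0005*d["ez"]
c=arm.servo_line(p-.012*d["ex"],velocity=.03,contact_N=4); st(c)
E
```

```text
above [ 0.006  -0.0005  0.1294] F [-0.8  0.4 -0.4] 0.663 12.92
near [ 0.0064 -0.0001  0.0154] F [-0.9  0.1  0.3] 0.664 13.83
True [0.006  0.0001 0.001 ] F [ 0.2 -0.3  1. ] 0.663 14.32
True [0.0008 0.0001 0.0014] F [ 4.8 -0.2 -0.8] 0.662 14.61
```

```bash
python3 - <<'E'
from look import *
d=stand(*np.load("stand.npy"))
arm.grip(.86); p=readout.get_state()["tool_pos"]
arm.servo_line(p+.13*d["ez"],velocity=.25)
v=view("wrist"); im=cams.read_camera("wrist")[...,::-1].copy(); t=[r["centre"] for r in cams.place_of("wrist","flow_cell")]
b=cams.place_of("wrist","bail_bar"); print(t[:2],proj(v,d["S"]),b[:1],readout.get_state()["t"],(d["R"].T@(readout.get_state()["tool_pos"]-d["S"])).round(4))
im=cv2.resize(im,None,fx=2,fy=2,interpolation=cv2.INTER_CUBIC)
for x in(-.038,.038):
    for y in(-.029,.029):
        cv2.circle(im,tuple(int(round(a*2+1)) for a in proj(v,d["S"]+d["R"]@[x,y,.01])[0]),3,(0,255,0),-1)
for a in np.linspace(0,6.28,24): cv2.circle(im,tuple(int(round(q*2+1)) for q in proj(v,d["S"]+d["R"]@[.054+.006*np.cos(a),.006*np.sin(a),0])[0]),1,(0,0,255),-1)
cv2.imwrite("pics/pl.png",im[100:700,200:900])
E
```

```text
[[284.3, 198.4], [454.0, 221.9]] [[282.60826424 200.45495092]] [] 15.7333 [ 0.0051 -0.0005  0.1986]
```

View pics/pl.png

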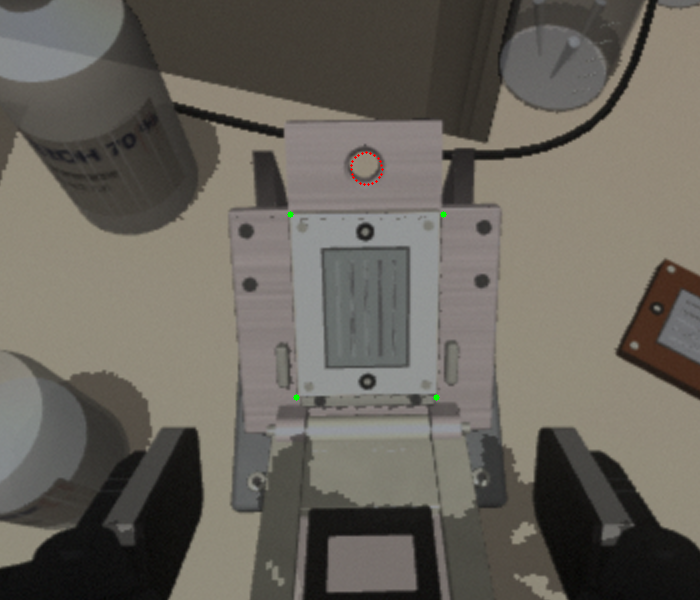

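The cell lies flat at the ledge between the guides, its corners on the predicted green dots. Next I'll look at the bail from the pinch attitude.

```bash
cat > bl.py <<'E'
from look import *
d=stand(*np.load("stand.npy")); w=np.load("stand.npy")[2]
e=np.radians(115); u=np.cos(e)*np.array([np.cos(w),np.sin(w),0])+np.array([0,0,np.sin(e)])
yt=np.cross(d["ey"],u); A=att(-u,-yt*np.sign(yt@d["ex"]))   # camera on the right
E
python3 - <<'E'
from bl import *
B=np.array([.481,.150,.117])
Q=[solve_ik(B+k*u+o*d["ey"],A) for k,o in((.2,0),(.054,0),(.23,-.05))]; print([None if q is None else q.round(2) for q in Q])
for q in(1.5,1,.5,.1): print(q,np.round(solve_ik(bail(d,q)+.054*u,A),2))
rec={}; 
arm.move_to(B+.2*u+.0*d["ey"],A); look("b0",["bail_bar"],rec)
arm.move_to(B+.21*u+.05*d["ey"],A); look("b1",["bail_bar"],rec)
o=[(v,r[0][0]) for _,v,r in rec["bail_bar"] if r]
X,er=tri(o) if len(o)>1 else (None,None); print(X,er)
pickle.dump(rec,open("bail.pkl","wb"))
if X is not None:
    r=d["R"].T@(X-d["H"]);print("in hinge frame",r.round(4),"R",np.hypot(r[0],r[2]),"ang",np.arctan2(r[2],r[0]))
print(readout.get_state()["t"])
cv2.imwrite("pics/b.png",np.vstack([cv2.imread("pics/b0.png")[60:360],cv2.imread("pics/b1.png")[60:360]]))
E
```

```text
[array([ 0.49, -0.6 ,  2.07, -0.3 ,  1.35, -2.36]), array([ 0.39, -0.41,  2.17, -0.3 ,  1.05, -2.38]), array([ 0.41, -0.72,  2.1 , -0.27,  1.42, -2.48])]
1.5 [ 0.33 -0.35  2.05 -0.27  1.09 -2.47]
1 [ 0.25 -0.23  1.91 -0.24  1.09 -2.55]
0.5 [ 0.19 -0.08  1.79 -0.22  1.05 -2.62]
0.1 [ 0.15  0.04  1.73 -0.21  0.98 -2.64]
b0 bail_bar [([275.4, 196.4], 0.61), ([204.0, 166.0], 0.22)]
b1 bail_bar [([273.8, 129.2], 0.95)]
[0.48184792 0.14771094 0.12880057] 0.4918794141315175
in hinge frame [-0.046  -0.0023  0.1493] R 0.15616981684161424 ang 1.8694526502968891
20.1917
```

View pics/b.png

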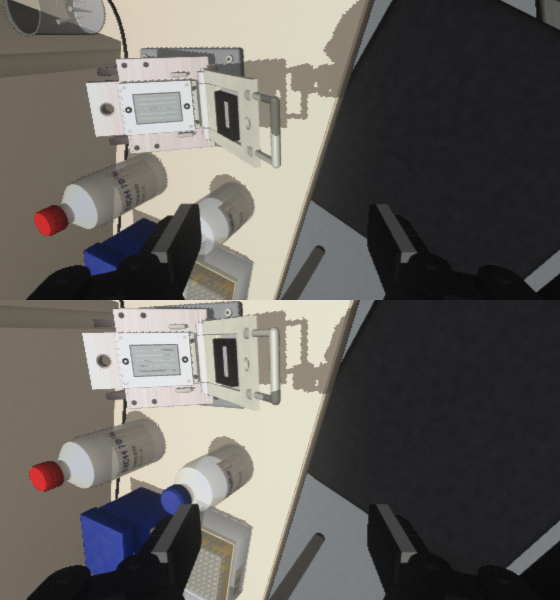

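The bail bar shows at b0 (276,191) and b1 (276,127.5). Next I'll fit the cover angle with radius 150 mm and pinch.

```bash
python3 - <<'E'
from bl import *
rec=pickle.load(open("bail.pkl","rb"))["bail_bar"]; w1=pickle.load(open("stand.pkl","rb"))["bail_bar"][0][1]
O=[(rec[0][1],(276,191)),(rec[1][1],(275.5,127.5)),(w1,(287,269))]
X,e=tri(O); r=d["R"].T@(X-d["H"]); print("free",X.round(4),round(e,2),r.round(4),np.hypot(r[0],r[2]).round(4),np.arctan2(r[2],r[0]).round(3))
s=least_squares(lambda q:np.concatenate([proj(v,bail(d,q[0])+q[1]*d["ey"])[0]-uv for v,uv in O]),[1.95,0]); print(s.x.round(3),s.fun.round(1))
q=s.x[0]; np.save("q.npy",q); B=bail(d,q)+s.x[1]*d["ey"]; print(B.round(4))
P=(X+B)/2; print(P.round(4))
arm.grip(.32,30); 
arm.move_to(P+.13*u,A)
c=arm.servo_line(P+.056*u,velocity=.08,contact_N=6); S=readout.get_state(); print(c,S["tool_pos"].round(4),S["force"].round(1))
if not c:
    arm.grip(0,30); S=readout.get_state(); print(S["opening"],S["grip_force"],S["force"].round(1),S["t"])
E
```

```text
free [0.483  0.1462 0.1236] 2.11 [-0.0482 -0.0034  0.1443] 0.1521 1.893
[ 1.902 -0.003] [ 0.2  1.3  0.1 -0.8  0.6 -2.3]
[0.484  0.146  0.1213]
[0.4835 0.1461 0.1224]
False [0.4608 0.1524 0.1738] [ 0.4 -0.5 -0.5]
0.07518625303335656 29.387904703617096 [-3.4  2.   1.8] 22.5333
```

```bash
python3 - <<'E'
from bl import *
from scipy.optimize import brentq
yh=-yt*np.sign(yt@d["ex"]); p0=readout.get_state()["tool_pos"]
q0=brentq(lambda q:(bail(d,q)+.056*u-p0)@yh,1.5,2.3); k=(p0-bail(d,q0))@u; ly=(p0-bail(d,q0))@d["ey"]; print("q0",q0,"k",k,ly)
k=.056; n=13; f0=readout.get_state()["force"]
for i,q in enumerate(np.linspace(q0,.085,n+1)[1:]):
    arm.servo_line(bail(d,q)+k*u+ly*d["ey"],velocity=.16)
    s=readout.get_state(); F=s["force"]-f0
    if i%3==2 or np.linalg.norm(F)>20: print(round(q,2),F.round(1),round(s["opening"],3),round(s["t"],2))
    if np.linalg.norm(F)>35: print("stop");break
E
```

```text
q0 1.901399935624334 k 0.057596983245435864 -0.003273360905600668
1.48 [-0.1  0.8  5.1] 0.08 23.38
1.06 [4.4 5.9 4.7] 0.078 24.23
0.64 [7.3 6.6 4.7] 0.077 25.07
0.22 [10.9  6.   3.8] 0.079 25.93
```

```bash
python3 - <<'E'
from bl import *
s=readout.get_state(); print(s["force"].round(1),s["opening"])
arm.grip(.32); arm.pause(.2); p=readout.get_state()["tool_pos"]
arm.servo_line(p+.10*u,velocity=.2)
Ab=att(-d["ez"],d["ey"]); rec={}
arm.move_to(d["hole"]+.19*d["ez"],Ab); v,im=look("h0",["bed_hole","bail_bar"],rec)
pickle.dump(v,open("h0.pkl","wb")); print(readout.get_state()["t"])
for z in(0,.018,.028): print(z,proj(v,d["hole"]+z*d["ez"]).round(1))
for q in(0,.05,.09,.13): print(q,proj(v,bail(d,q)).round(1))
c=proj(v,d["hole"]+.02*d["ez"])[0].astype(int); x0,y0=c[0]-110,max(c[1]-90,0)
cv2.imwrite("pics/h.png",cv2.resize(im[y0:y0+170,x0:x0+220,::-1],None,fx=3.5,fy=3.5,interpolation=cv2.INTER_CUBIC)); print(x0,y0)
E
```

```text
[7.8 7.  5.4] 0.08113256903904852
h0 bed_hole [([283.7, 202.5], 0.92)]
h0 bail_bar [([287.5, 266.5], 0.76)]
29.15
0 [[284.7 198.9]]
0.018 [[284.7 206. ]]
0.028 [[284.8 210.4]]
0 [[284.6 256.2]]
0.05 [[284.7 260.4]]
0.09 [[284.7 263.5]]
0.13 [[284.7 266.5]]
174 116
```

View pics/h.png

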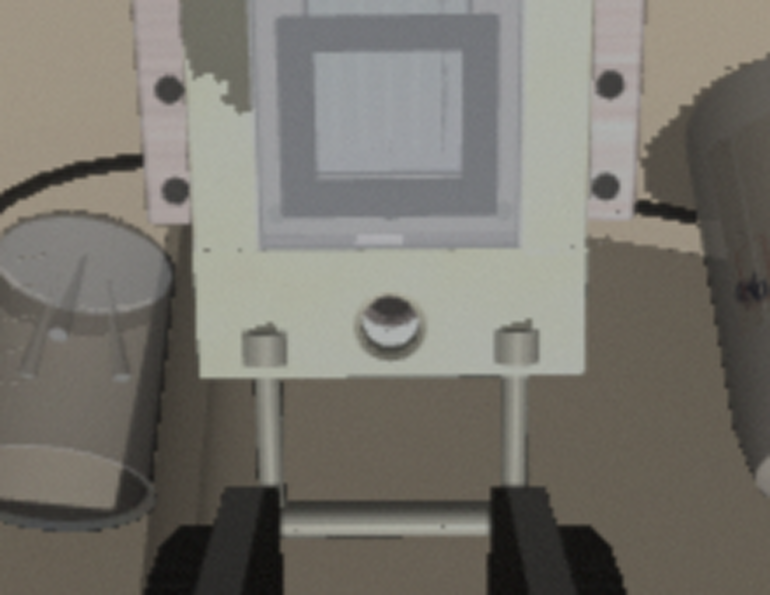

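The cover rests on its seal (~0.095 rad, stage 2). The cover hole centre at h0 (285.4,209.0) is within 1 mm of prediction (+0.5 mm in y). Next is the pin pick.

```bash
python3 - <<'E'
from bl import *
A0=att([0,0,-1],d["ey"]); P=np.array([.4990,-.3614,0])
arm.grip(.46,70)
Q=solve_ik(P+[0,0,.28],A0); print(Q)
arm.move_to(P+[0,0,.24],A0)
c=arm.servo_line(P+[0,0,.145],velocity=.12,contact_N=5); s=readout.get_state(); print(c,s["tool_pos"].round(4),s["force"].round(1))
if not c:
    arm.grip(0,70); s=readout.get_state(); print(s["opening"],s["grip_force"],s["force"].round(1),s["t"])
    arm.servo_line(P+[0,0,.27],velocity=.2); s=readout.get_state(); print(s["opening"],s["grip_force"],s["force"].round(1),s["t"])
    rec={};look("g0",["lock_pin","pin_tip"],rec); cams.read_camera("scene"); cams.read_camera("top")
    V=[(view(c),[r["centre"] for r in cams.place_of(c,"pin_tip")]) for c in("scene","top")]; print([x[1] for x in V])
    tip=s["tool_pos"]-[0,0,.121]; print("pred tip",proj(view("wrist"),tip).round(1),proj(V[0][0],tip).round(1),proj(V[1][0],tip).round(1))
E
python3 -c "
import cv2
cv2.imwrite('pics/g.png',cv2.resize(cv2.imread('pics/g0.png')[180:420,160:400],None,fx=2.5,fy=2.5))"
```

```text
[-0.66821491 -0.00423044  1.60539322  0.          1.54042988 -1.97487761]
False [ 0.4993 -0.3616  0.1459] [-0.5 -0.3 -0. ]
0.16539979611872407 68.16411137580872 [-0.2 -0.6  5.6] 32.5
0.16097983917882253 68.19855809211731 [ 0.   0.4 -1.4] 33.275
g0 lock_pin [([285.4, 232.3], 0.65)]
g0 pin_tip [([281.6, 227.8], 0.93)]
[[[363.7, 232.9]], []]
pred tip [[284.8 232.2]] [[364.4 229.4]] [[373.6 203.9]]
```

View pics/g.png

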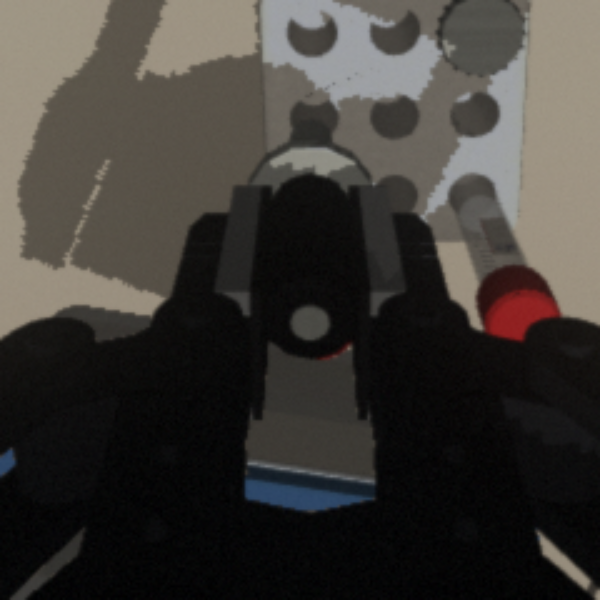

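```bash
cat > pin.py <<'E'
from bl import *
Ab=att(-d["ez"],d["ey"]); L=.1212; Y0=.0005
T=lambda x,z,y=0:d["hole"]+d["R"]@[x,y+Y0,z+L]
def loc(m=""):
    s=readout.get_state(); print(m,(d["R"].T@(s["tool_pos"]-d["hole"])-[0,Y0,L]).round(4),"F",(d["R"].T@s["force"]).round(1),"op",round(s["opening"],3),round(s["t"],2)); return s
E
python3 - <<'E'
from pin import *
s=readout.get_state(); print("knobtop pred",proj(view("wrist"),s["tool_pos"]-[0,0,.044]).round(1))
arm.move_to(T(-.0006,.12),Ab); arm.servo_line(T(-.0006,.042),velocity=.12); loc("pre")
rec={};v,im=look("i0",["bed_hole","pin_tip"],rec); print("pred",proj(v,T(0,-L)-0*Y0),proj(v,T(0,.042-L)))
c=arm.servo_line(T(-.0006,.012),velocity=.05,contact_N=4); loc(c)
if not c: c=arm.servo_line(T(0,-.006),velocity=.03,contact_N=5); loc(c)
E
```

```text
knobtop pred [[285.3 310. ]]
pre [-0.0002 -0.      0.0424] F [-0.9 -0.1  0.5] op 0.165 36.22
i0 bed_hole [([285.6, 211.6], 0.76)]
i0 pin_tip [([282.0, 227.6], 0.93)]
pred [[284.62738889 209.37701326]] [[284.82506018 231.85018623]]
False [-0.0006 -0.      0.0119] F [-0.9  0.  -0.7] op 0.164 37.12
False [ 0.    -0.    -0.006] F [-0.7 -0.2 -0.8] op 0.168 37.87
```

```bash
python3 - <<'E'
from pin import *
arm.grip(0,120)
c=arm.servo_line(T(0,-.013),velocity=.03,contact_N=25); loc(c)
c=arm.servo_line(T(0,-.024),velocity=.02,contact_N=24); loc(c)
arm.pause(.3); loc()
E
```

```text
False [ 0.0001  0.     -0.0131] F [1.3 0.7 1.3] op 0.147 38.47
True [ 0.0006  0.0002 -0.0155] F [-5.7 -4.3 21.9] op 0.145 38.79
 [ 0.0005  0.0001 -0.0155] F [-4.7 -3.9 19.9] op 0.147 39.09
```

```bash
python3 - <<'E'
from pin import *
rec={};v,im=look("f0",["bail_bar","lock_pin","bed_hole"],rec)
for q in(0,.03,.06): print(q,proj(v,bail(d,q)).round(1))
x,y=proj(v,d["hole"])[0].astype(int)
cv2.imwrite("pics/f.png",cv2.resize(im[120:380,150:430,::-1],None,fx=2.3,fy=2.3)); loc()
E
```

```text
f0 bail_bar [([284.5, 327.7], 0.73), ([284.8, 64.3], 0.67)]
f0 lock_pin [([283.4, 230.5], 0.85)]
f0 bed_hole [([285.4, 242.8], 0.9)]
0 [[283.8 322. ]]
0.03 [[283.8 327.1]]
0.06 [[283.8 332.2]]
 [ 0.0005  0.0001 -0.0155] F [-4.2 -3.6 20.3] op 0.15 39.29
```

View pics/f.png

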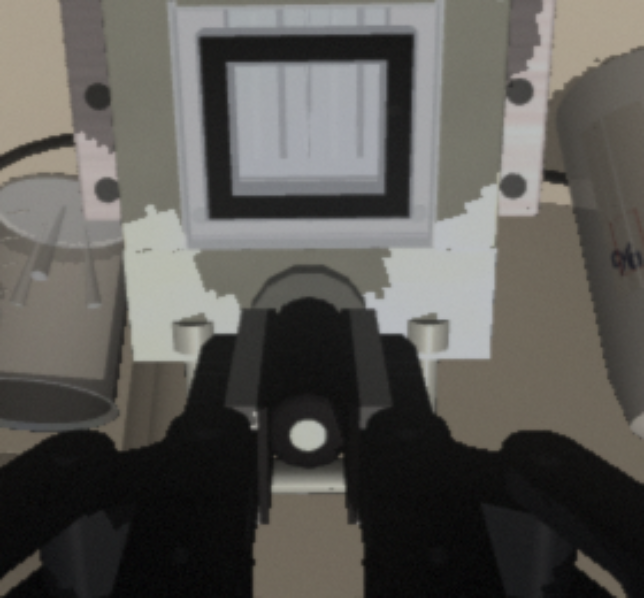

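Pin collar sits on the cover at about (285,240) and the bail bar's lower edge is at row 333; this doesn't quite prove full closure. I'll test the stop's stiffness by pressing a little more.

```bash
python3 - <<'E'
from pin import *
for z in(-.0165,-.0175,-.0185):
    c=arm.servo_line(T(.0002,z),velocity=.02,contact_N=14); arm.pause(.15); s=loc((z,c))
    if (d["R"].T@s["force"])[2]>38: break
rec={};v,im=look("f1",["bail_bar"],rec); print(proj(v,bail(d,0)).round(1))
g=im.astype(int).sum(2); c=int(round(proj(v,bail(d,0))[0][0])); print(g[312:345,c-2:c+6].mean(1).round().tolist())
E
```

```text
(-0.0165, False) [ 0.0005  0.0001 -0.0157] F [-6.1 -2.7 27.4] op 0.144 39.69
(-0.0175, False) [ 0.0007  0.0002 -0.016 ] F [-12.1  -6.7  45.7] op 0.148 40.09
f1 bail_bar [([285.7, 330.8], 0.66)]
[[283.8 322.2]]
[544.0, 539.0, 492.0, 394.0, 166.0, 88.0, 84.0, 81.0, 79.0, 75.0, 81.0, 128.0, 209.0, 252.0, 304.0, 354.0, 388.0, 441.0, 494.0, 526.0, 481.0, 448.0, 333.0, 307.0, 306.0, 307.0, 307.0, 307.0, 307.0, 306.0, 305.0, 308.0, 308.0]
```

```bash
python3 - <<'E'
from pin import *
s=readout.get_state(); p=s["tool_pos"]
c=arm.servo_line(T(.0,-.0168),velocity=.02); arm.pause(.3); loc()
v0=pickle.load(open("h0.pkl","rb")); v=view("wrist")
def C(q,r,z=.006): return d["H"]+r*(np.cos(q)*d["ex"]+np.sin(q)*d["ez"])+z*(np.cos(q)*d["ez"]-np.sin(q)*d["ex"])
for q in(0,.03,.06,.09,.12): print(q,"h0 hole(209.0) edge(223.4)",proj(v0,C(q,.106))[0,1].round(1),proj(v0,C(q,.117))[0,1].round(1)," f edge(275.7)",proj(v,C(q,.117))[0,1].round(1),"bar z+6: h0(264.1) f(327.4)",proj(v0,C(q,.15))[0,1].round(1),proj(v,C(q,.15))[0,1].round(1))
print("width px f0", (proj(v,C(0,.117)+.04*d["ey"])-proj(v,C(0,.117)-.04*d["ey"]))[0], (proj(v,C(.04,.117)+.04*d["ey"])-proj(v,C(.04,.117)-.04*d["ey"]))[0], "meas",(491-131)/2.3)
E
```

```text
[ 0.0006  0.0001 -0.0157] F [-7.7 -4.3 31.7] op 0.145 40.74
0 h0 hole(209.0) edge(223.4) 206.0 219.9  f edge(275.7) 275.4 bar z+6: h0(264.1) f(327.4) 259.7 329.1
0.03 h0 hole(209.0) edge(223.4) 207.0 221.3  f edge(275.7) 278.5 bar z+6: h0(264.1) f(327.4) 262.1 334.2
0.06 h0 hole(209.0) edge(223.4) 208.0 222.6  f edge(275.7) 281.5 bar z+6: h0(264.1) f(327.4) 264.4 339.3
0.09 h0 hole(209.0) edge(223.4) 208.8 223.7  f edge(275.7) 284.4 bar z+6: h0(264.1) f(327.4) 266.7 344.4
0.12 h0 hole(209.0) edge(223.4) 209.6 224.8  f edge(275.7) 287.2 bar z+6: h0(264.1) f(327.4) 268.8 349.6
width px f0 [ 1.54953680e+02 -1.51889553e-01] [ 1.59009744e+02 -1.56077541e-01] meas 156.52173913043478
```

The cover's hole and edge gave 0.09 rad before and about 0.00 now, and the stop is stiff with about 30 N on the pin. Handing in.

```bash
python3 -c "
from plant import arm
print(arm.finish_job())"
```

```text
the job is handed in; nothing more can be done
None
```

The job is handed in with the flow cell seated, the cover measured shut (about 0.00 rad), and the pin through both holes, gripped and pressed with about 30 N; the clock was about 41 s of 72 and no verdict came back.

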